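# Hold a sample holder flush on a sloped reader stage

### The job

Set up the surface reader by pressing its console keys down fully and one at a time: first the long bar key, then the round key, then the small square key. Then pick up the sample holder by its tab and press its flat underside gently against the reader's sloped stage, centred over the window, square to the stage and flush, so that both sprung strips are pushed in level with the face; finish while still gripping it and holding it pressed there. Do not shift the stage's slope, and leave the jar, the notepad and the mug where they are.

Things in the scene. Friction and masses are not known exactly. Their poses are not given: they have to be found in the camera images.
- key_bar_top (a point): top centre of the long bar key (all keys are the same black plastic on square white 48 mm modules, three side by side 54 mm apart on the grey console; which key sits where varies). 14 mm by 34 mm (long along the row). Its top stands 42 mm above the desk, 10 mm proud of the module; x, y axes follow the console (keys in a row along y).
- key_round_top (a point): top centre of the round key (all keys are the same black plastic on square white 48 mm modules, three side by side 54 mm apart on the grey console; which key sits where varies). 26 mm diameter. Its top stands 42 mm above the desk, 10 mm proud of the module; x, y axes follow the console (keys in a row along y).
- key_square_top (a point): top centre of the small square key (all keys are the same black plastic on square white 48 mm modules, three side by side 54 mm apart on the grey console; which key sits where varies). 15 mm by 15 mm. Its top stands 42 mm above the desk, 10 mm proud of the module; x, y axes follow the console (keys in a row along y).
- key_bar (a joint): travel of the long bar key in m: 0 up, 0.006 fully down; a spring takes it from 1.2 N at the start of travel to 4.8 N fully down, and it comes back up when released. Pressed counts from 0.004.
- key_round (a joint): travel of the round key in m: 0 up, 0.006 fully down; a spring takes it from 1.2 N at the start of travel to 4.8 N fully down, and it comes back up when released. Pressed counts from 0.004.
- key_square (a joint): travel of the small square key in m: 0 up, 0.006 fully down; a spring takes it from 1.2 N at the start of travel to 4.8 N fully down, and it comes back up when released. Pressed counts from 0.004.
- holder: loose sample holder, 50 to 100 g: flat aluminium plate 60 (x) by 44 (y) by 6 mm thick with an upright black grip tab on its middle, 28 (x) by 12 (y) mm, rising from the plate to 44 mm above its underside. Origin at the centre of the plate's underside (the specimen side), z out through the tab. Starts lying tab up on a 3 mm grey mat 210 by 170 mm. The same turned by half a turn.
- holder_grip (a point): point in the middle of the holder's tab, 30 mm above the plate's underside; a pinch across the 12 mm (y) there suits.
- mat: the 210 by 170 by 3 mm grey mat; origin at the centre of its underside, on the desk. Fixed.
- reader: the bench surface reader, fixed to the desk: blue-grey base 150 mm wide with its top 48 mm above the desk, from 65 mm before to 150 mm behind the stage; a white housing behind the stage (62 to 148 mm behind the stage's pivot, 130 mm wide, top 98 mm above the desk). Origin on the desk under the stage's pivot; x points to its back, y to its left, z up. The sloped stage sits on top at the front, with its pivot 78 mm above the desk.
- stage_face (a point): centre of the flat aluminium stage face (80 mm along x by 64 mm along y), at the round window, 17 mm above the pivot along the face's normal. z is the face's outward normal: it leans from vertical towards the reader's front (-x, the robot's side) by 14 to 31 degrees, differing each time; x runs up the slope, y along the level pivot. The stage is clamped stiffly and must stay at its slope. Because readings are noisy, finish the tilt by touch.
- lower_strip (a joint): travel in m of the sprung steel contact strip across the lower part of the face: an 8 by 46 mm bar along y, 20 mm below the face centre (x = -20 mm). 0 = 6 mm proud of the face, 0.006 = level with it; sprung, 0.8 N at the start to 3.2 N when level.
- upper_strip (a joint): the like strip across the upper part of the face, at x = +20 mm; same travel and spring. Both level takes 6.4 N in all; beyond that the holder bears on the rigid face.
- jar: bystander: small lidded jar, 40 mm diameter, 48 mm tall, on the mat beyond the holder; origin at its underside's centre.
- notepad: bystander: block of paper notes 76 by 76 by 14 mm on the desk beyond the console; origin at its underside's centre.
- mug: bystander: white mug, 80 mm diameter, 90 mm tall, on the far part of the desk; origin at its underside's centre.
There are look-alikes about, which are no part of the job. What is shaped like the holder but blue or pink is not meant.

How it is judged:
On the way, in this order (a step that is already met when the one before it is completed fails the run):
1. the long bar key is pressed down, the other two up (value of joint key_bar above 0.004 m and value of joint each of key_round, key_square below 0.002 m), for 0.1 s.
2. the round key is pressed down, the other two up (value of joint key_round above 0.004 m and value of joint each of key_bar, key_square below 0.002 m), for 0.1 s.
3. the small square key is pressed down, the other two up (value of joint key_square above 0.004 m and value of joint each of key_bar, key_round below 0.002 m), for 0.1 s.
4. the holder is picked up in the fingers, off the mat (height (world z) of holder above 0.03 m and contact force between holder and the fingers above 1 N and contact force between holder and mat below 0.01 N), for 0.2 s.
At the end, for the whole second after the job is handed in: Still gripped (over 1 N) and pressed on the stage (over 2 N), at rest, tab outward: underside centre within 8 mm along the slope, 10 mm sideways and 2.5 mm off the face; parallel within 0.05 rad, square within 0.17 rad; both strips in at least 4 of 6 mm (x of holder in the frame of stage_face between -0.008 and 0.008 m and y of holder in the frame of stage_face between -0.01 and 0.01 m and z of holder in the frame of stage_face below 0.0025 m and z of holder_grip in the frame of stage_face above 0.02 m and angle between the z axis of holder and the z axis of stage_face, either way round below 0.05 rad and angle between the x axis of holder and the x axis of stage_face, either way round below 0.17 rad and value of joint each of lower_strip, upper_strip above 0.004 m and contact force between holder and reader above 2 N and contact force between holder and the fingers above 1 N and linear speed of holder below 0.02 m/s); the arm keeps its last pose, push and grip.
It fails at once if two keys pressed together (value of joint each of key_bar, key_round above 0.003 m or value of joint each of key_round, key_square above 0.003 m or value of joint each of key_bar, key_square above 0.003 m).
It fails at once if the holder is forced on the reader with more than 40 N (contact force between holder and reader above 40 N).
It fails at once if the stage's slope is shifted (face centre moved over 1.5 mm, about 5 degrees) (distance of stage_face from where it was at the start of the episode above 0.0015 m).
It fails at once if the jar, notepad or mug is moved more than 30 mm (distance of any of jar, notepad, mug from where it was at the start of the episode above 0.03 m).
It also fails if it takes over 66 s, if anything falls off the work surface, if the arm or the gripper's body presses on something with over 40 N, if the wrist force passes 120 N, or if a joint passes its speed limit or range.

### The arm

A 6-joint arm with a two-finger parallel gripper is mounted at the origin on the work surface. World frame = base frame: x ahead of the robot, y to its left, z up, the work surface at z = 0. Lengths are in m, angles in rad, forces in N, time in s.
With the tool pointing down it reaches from about 0.375 to 0.9 m from the base axis. Payload 3.1 kg.
Tool frame: the origin (TCP) lies midway between the tips of the shut fingers; the grasp point (between the pads) lies 19 mm behind it; z points along the fingers, y is the direction in which the jaws open and shut (so a half turn about z gives the same grasp; the last joint's range is limited). The gripper opens to 87 mm and grips with 3 to 60 N. Pads are 19 mm wide; open, the fingers measure 117 mm over their backs; the gripper's body (75 mm by 190 mm) begins 51 mm behind the grasp point.
Start: joints at [-0.178, 0.527, 1.433, -0, 1.181, -0.178], TCP at [0.625, 0, 0.223] pointing down, gripper open.
Joint ranges: [-3.08, 3.08], [-0.75, 2.2], [0.22, 2.44], [-1.43, 4.57], [0, 2.65], [-2.85, 2.85]. Speed limits (rad/s): [2.79, 2.79, 3.14, 3.14, 3.14, 3.14].

### API

Orientations are given as a rotation vector (axis times angle).
In Python, from bench import manip gives the robot as it stands.
- The arm moves only by the tool move_arm, never from a script. Its argument "commands" is a list of rows, each a list of 7 numbers: the opening, from 0 (shut) to 1 (fully open), then the shift along the tool's x, y, z in m, then the turn, a rotation vector about the tool's x, y, z in rad. In form: [[jaw, tx, ty, tz, ax, ay, az], ...]. A call has 1 to 20 rows; each row is the pose to reach, as a shift and turn from the pose measured when the call began, along the tool's axes at that moment; what a row does not reach only later rows make up. A row lasts 1/10 s, in which the tool goes at most 50 mm and 8.59 degrees, less where a joint would pass 70% of its speed; a pose out of reach is approached as far as the arm can. A call with a gripper value outside its range is refused whole. The fingers move at their own pace and stop on an object; "newtons" is the grip in N (left out, the last holds). Time passes only in rows, so rows that repeat a pose let the fingers close. It gives the time, the measured TCP pose, the force and the opening at its end, in the units of the state.
- manip.state(): the state, without advancing time (a new reading comes with each control period).
- manip.snapshot(name): name is "scene" or "side" or "wrist"; returns the picture (400x640x3 uint8, blue, green, red); there is no depth.
- manip.camera_params(name): a dict with "fx", "fy", "cx", "cy" (pixels), "pose" (4x4, takes a point from camera to world coordinates). Camera axes: x right, y up, looking along -z (the intrinsics and any distortion apply to the point x, -y, -z); pixel columns grow to the right and rows downward; lengths in m; the calibration is good to about 2 mm. A picture is of the moment at which its call begins: read the wrist's pose just before it. camera_params takes no time and is no camera call; for the wrist camera it gives the pose at the moment of the call.
- manip.job_done(): hands the job in, once; it reports no verdict.
The state is a dict: "time_s": time; "joint_positions": joint angles; "qd": joint speeds; "tau": joint torques, N m; "position": TCP position; "ee_rot": TCP orientation; "ft_force": force on the tool from outside, world axes, zero at the start; "wrist_torque": the same for the moment, N m; "width": opening from 0.0 (shut) to 1.0 (fully open).
Only numpy, scipy, OpenCV 4.12 (cv2) and the standard library are available. Lean on these libraries where they do the work, as an engineer would, in place of code of your own. Each camera call takes 0.05 s, during which the arm holds its last target.

## Working session

There is one attempt and no reset: what is moved stays moved. The work goes in short steps, Python scripts to look and compute and a tool call to move; the robot and the scene stay as the last step left them, time stands still between calls to the robot, and variables do not carry over. Pictures are saved under pics/ and viewed, and the job is handed in when it is done.

Besides the shell and the picture viewer there is one more tool, called after "Call:" by a JSON object that holds its "method" and its "body". move_arm: Moves the arm, as the interface text tells. Its arguments: {"type":"object","properties":{"commands":{"type":"array"},"newtons":{"type":"number"}},"required":["commands"]}

```bash
mkdir -p pics; ls; python3 - <<'E'
from bench import manip
import cv2
print(manip.state())
for n in ["scene","side","wrist"]:
    p=manip.camera_params(n); print(n,p)
    cv2.imwrite(f"pics/{n}0.png",manip.snapshot(n))
E
```

```text
pics
{'time_s': 0.0, 'joint_positions': array([-1.78499550e-01,  5.28461952e-01,  1.43387985e+00,  2.99046389e-05,
        1.18142480e+00, -1.78511509e-01]), 'qd': array([-3.95135818e-04,  1.22401902e-03, -1.97281031e-03, -1.74057763e-04,
        1.65657986e-03, -2.46874060e-05]), 'tau': array([-5.45745443e-04, -4.40045428e+01, -1.76593530e+01,  6.32597599e-02,
        5.83207863e-02, -1.53719384e-04]), 'position': array([6.24271706e-01, 1.69730724e-04, 2.21581384e-01]), 'ee_rot': array([-2.22016656e+00, -2.22016784e+00,  1.91075810e-03]), 'ft_force': array([-0.41514648, -0.68430939,  1.00755372]), 'wrist_torque': array([ 0.01745797, -0.07115455,  0.01380281]), 'width': 0.9997262526746608}
scene {'fx': 380.31048295132035, 'fy': 380.31048295132035, 'cx': 322.3320680192869, 'cy': 196.74422665446815, 'pose': array([[ 0.70192749, -0.49467267,  0.51244195,  1.03455764],
       [ 0.71220871,  0.49507414, -0.49765485, -0.4161333 ],
       [-0.0075205 ,  0.71428324,  0.69981633,  0.68214253],
       [ 0.        ,  0.        ,  0.        ,  1.        ]])}
side {'fx': 430.4259731522188, 'fy': 430.4259731522188, 'cx': 318.60597242084486, 'cy': 194.3142743452411, 'pose': array([[-0.93628898,  0.2111687 , -0.28066122,  0.27108345],
       [-0.35116769, -0.57794447,  0.73665558,  0.81613642],
       [-0.006648  ,  0.78828165,  0.61527867,  0.74704306],
       [ 0.        ,  0.        ,  0.        ,  1.        ]])}
wrist {'fx': 347.5803983194219, 'fy': 347.5803983194219, 'cx': 313.05063408205723, 'cy': 200.7087175244549, 'pose': array([[ 9.99996346e-01, -1.56889982e-03,  2.20153085e-03,
         6.25346167e-01],
       [ 8.36200142e-04,  9.53941387e-01,  2.99991885e-01,
         8.29228953e-02],
       [-2.57078860e-03, -2.99988947e-01,  9.53939213e-01,
         3.84469355e-01],
       [ 0.00000000e+00,  0.00000000e+00,  0.00000000e+00,
         1.00000000e+00]])}
```

View pics/scene0.png

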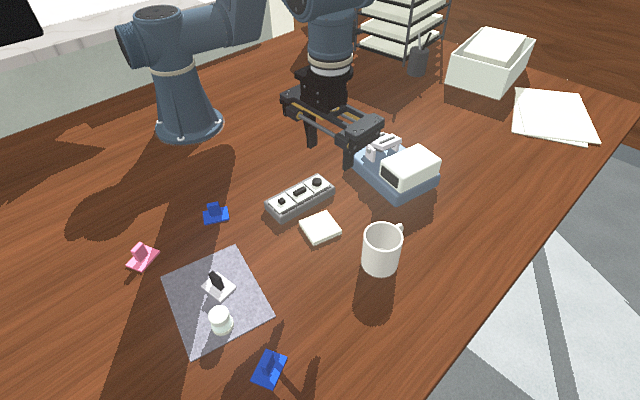

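View pics/side0.png

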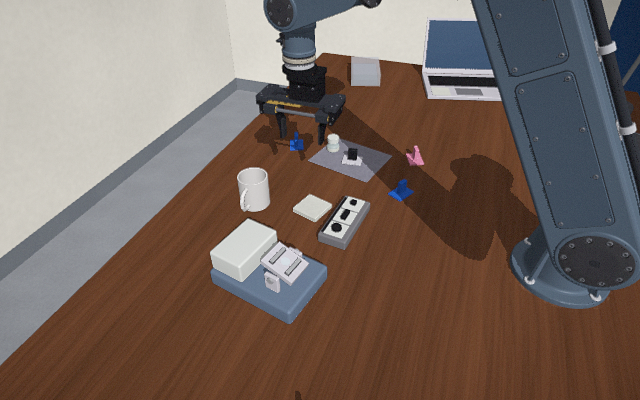

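View pics/wrist0.png

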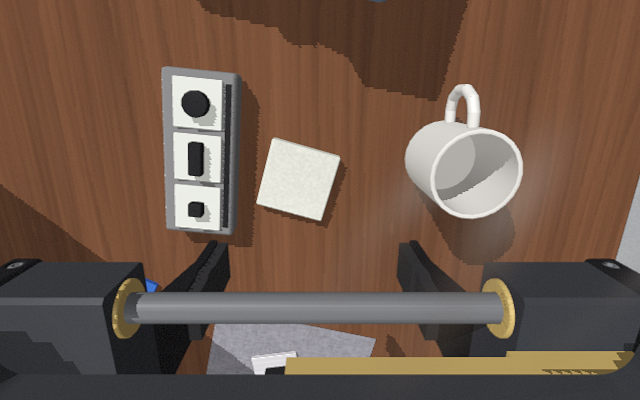

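```bash
cat > h.py <<'E'
import numpy as np,cv2
from bench import manip
def ray(P,u,v):
    d=np.array([(u-P['cx'])/P['fx'],-(v-P['cy'])/P['fy'],-1.0]); T=P['pose']
    return T[:3,3],T[:3,:3]@d
def onplane(P,u,v,z):
    o,d=ray(P,u,v); return o+d*(z-o[2])/d[2]
def tri(obs):
    A=np.zeros((3,3));b=np.zeros(3)
    for P,u,v in obs:
        o,d=ray(P,u,v);d=d/np.linalg.norm(d);M=np.eye(3)-np.outer(d,d);A+=M;b+=M@o
    x=np.linalg.solve(A,b); return x
def proj(P,X):
    p=np.linalg.inv(P['pose'])@np.r_[X,1]; return P['cx']+P['fx']*p[0]/-p[2],P['cy']-P['fy']*p[1]/-p[2]
E
python3 - <<'E'
from h import *
P=manip.camera_params("wrist"); im=cv2.imread("pics/wrist0.png")
roi=im[60:240,155:245]; 
m=(roi.max(2)<45).astype(np.uint8)
n,l,s,c=cv2.connectedComponentsWithStats(m)
for i in range(1,n):
    if s[i,4]>60: print(s[i],c[i]+[155,60],onplane(P,*(c[i]+[155,60]),.042))
# modules
w=(roi.min(2)>190).astype(np.uint8)
n,l,s,c=cv2.connectedComponentsWithStats(w)
for i in range(1,n):
    if s[i,4]>200:
        r=cv2.minAreaRect(np.argwhere(l==i)[:,::-1].astype(np.float32)); print('mod',r, onplane(P,r[0][0]+155,r[0][1]+60,.032))
cv2.imwrite("pics/c1.png",cv2.resize(roi,None,fx=3,fy=3))
S=manip.camera_params("scene");im=cv2.imread("pics/scene0.png")
for z in range(1):
    pass
cv2.imwrite("pics/c2.png",np.hstack([cv2.resize(im[120:220,340:450],(528,480)) ]))
Q=cv2.imread("pics/side0.png");cv2.imwrite("pics/c3.png",cv2.resize(Q[200:330,200:340],None,fx=4,fy=4))
E
```

```text
[ 27  31  28  26 166] [198.58433735 107.53614458] [0.51547155 0.06812989 0.042     ]
[ 69  64   6  80 196] [226.34693878 164.70408163] [0.53786288 0.01281417 0.042     ]
[ 33  82  16  34 274] [196.48175182 157.80656934] [0.50863391 0.01974635 0.042     ]
[ 34 142  15  15  97] [198.01030928 208.98969072] [ 0.50485359 -0.03407134  0.042     ]
mod ((41.01646041870117, 42.10485076904297), (50.164798736572266, 52.4128532409668), 2.385944128036499) [0.51025507 0.0728267  0.032     ]
mod ((41.02071762084961, 96.60635375976562), (48.45924377441406, 47.1452751159668), 3.012787342071533) [0.50487715 0.01914158 0.032     ]
mod ((41.40472412109375, 146.579833984375), (47.198978424072266, 42.101139068603516), 5.04245138168335) [ 0.49988399 -0.03476507  0.032     ]
```

View pics/c1.png

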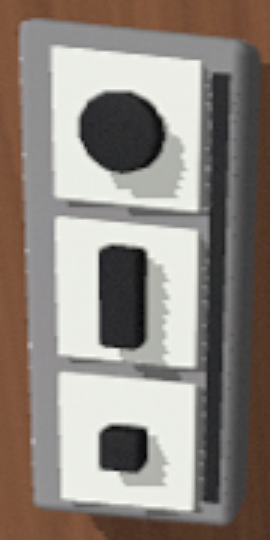

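View pics/c3.png

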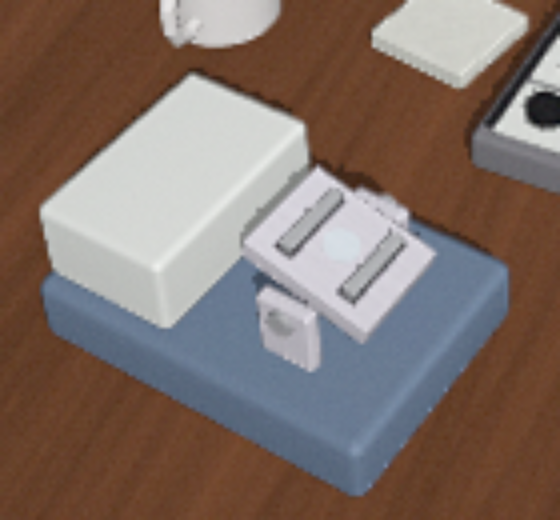

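View pics/c2.png

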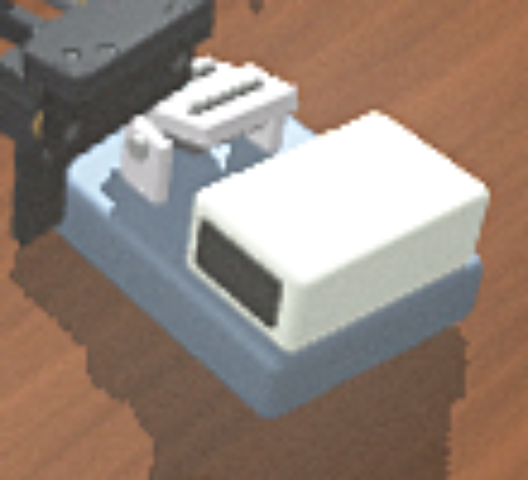

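```bash
python3 - <<'E'
from h import *
P=manip.camera_params("side")
for n,(u,v),z in [("hA",(45,212),.098),("hB",(195,75),.098),("hC",(305,125),.098),("hD",(163,270),.098),("base r",(508,262),.048),("base f",(358,455),.048),("base l",(45,290),.048),("win",(342,247),.093)]:
    print(n,onplane(P,200+u/4,200+v/4,z).round(3))
E
```

```text
hA [0.708 0.303 0.098]
hB [0.685 0.179 0.098]
hC [0.608 0.195 0.098]
hD [0.63  0.317 0.098]
base r [0.484 0.209 0.048]
base f [0.51  0.353 0.048]
base l [0.711 0.314 0.048]
win [0.554 0.268 0.093]
```

Call:
{"method": "move_arm", "body": {"commands": [[0,0.019,-0.05,0.04,0,0,0],[0,0.019,-0.1,0.08,0,0,0],[0,0.019,-0.118,0.12,0,0,0],[0,0.019,-0.118,0.15,0,0,0],[0,0.019,-0.118,0.155,0,0,0],[0,0.019,-0.118,0.155,0,0,0],[0,0.019,-0.118,0.155,0,0,0],[0,0.019,-0.118,0.155,0,0,0]]}}

```text
time_s: 0.95
position: [0.5093, 0.0187, 0.069]
ee_rot: [2.219, 2.219, 0.004]
ft_force: [-0.4, 0.2, 0.1]
width: 0.355
```

Call:
{"method": "move_arm", "body": {"commands": [[0,0,-0.003,0.01,0,0,0],[0,0,-0.003,0.01,0,0,0],[0,0,-0.003,0.01,0,0,0],[0,0,-0.003,0.01,0,0,0],[0,0,-0.003,0.01,0,0,0]]}}

```text
time_s: 1.45
position: [0.5064, 0.0186, 0.0591]
ee_rot: [2.219, 2.219, 0.004]
ft_force: [0.6, -0.0, 0.3]
width: 0.011
```

```bash
python3 - <<'E'
from h import *
print(manip.state()['position'],manip.state()['width'])
cv2.imwrite("pics/w1.png",manip.snapshot("wrist"))
cv2.imwrite("pics/s1.png",manip.snapshot("side"))
E
```

```text
[0.50640931 0.01864094 0.05909873] 0.011434658009124559
```

View pics/w1.png

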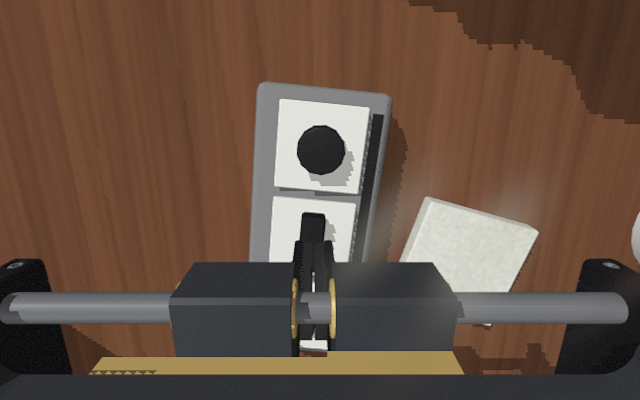

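View pics/s1.png

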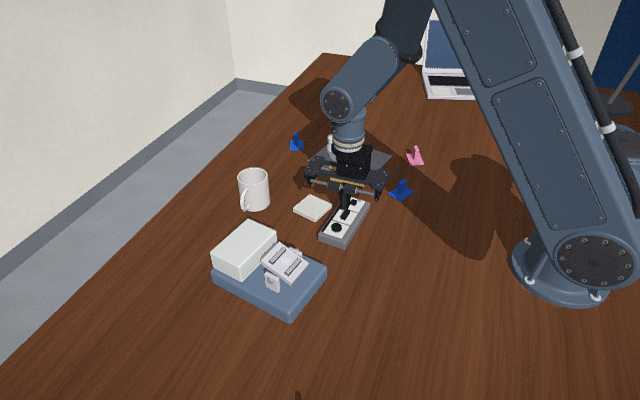

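Fingers are shut over the bar key (pixel ~(313,228) in the wrist view). The round key is at (320,150). Next I press the bar.

Call:
{"method": "move_arm", "body": {"commands": [[0,0,0,0.013,0,0,0],[0,0,0,0.019,0,0,0],[0,0,0,0.022,0,0,0],[0,0,0,0.024,0,0,0],[0,0,0,0.024,0,0,0],[0,0,0,0.024,0,0,0]]}}

```text
time_s: 2.15
position: [0.5066, 0.0186, 0.0363]
ee_rot: [2.218, 2.219, 0.004]
ft_force: [-1.5, -0.1, 11.1]
width: 0.002
```

```bash
python3 - <<'E'
from h import *
P=manip.camera_params("wrist");im=cv2.imread("pics/w1.png")
# NB P now is for present pose; undo height only
P['pose'][2,3]+=0.0591-manip.state()['position'][2]
m=(im[120:185,285:355].max(2)<45).astype(np.uint8)
n,l,s,c=cv2.connectedComponentsWithStats(m);i=1+s[1:,4].argmax()
print(s[i],onplane(P,*(c[i]+[285,120]),.042),manip.state()['ft_force'],manip.state()['position'])
E
```

```text
[  12    6   48   49 1537] [0.51155246 0.07137286 0.042     ] [-1.5296167  -0.07735953 11.11227038] [0.50655591 0.01858365 0.0362932 ]
```

Force of 11 N exceeds 4.8 N, so the bar is bottomed. Next the round key.

Call:
{"method": "move_arm", "body": {"commands": [[0,0,0,-0.012,0,0,0],[0,0,0,-0.022,0,0,0],[0,0.03,0.003,-0.022,0,0,0],[0,0.053,0.005,-0.022,0,0,0],[0,0.053,0.005,-0.022,0,0,0],[0,0.053,0.005,-0.01,0,0,0],[0,0.053,0.005,-0.004,0,0,0],[0,0.053,0.005,0,0,0,0],[0,0.053,0.005,0.001,0,0,0],[0,0.053,0.005,0.001,0,0,0]]}}

```text
time_s: 3.15
position: [0.5114, 0.0711, 0.0362]
ee_rot: [2.22, 2.217, 0.005]
ft_force: [-1.0, 1.8, 13.3]
width: 0.006
```

Call:
{"method": "move_arm", "body": {"commands": [[0,0,0,0,0,0,0],[0,0,0,-0.012,0,0,0],[0,0,0,-0.022,0,0,0],[0,-0.05,-0.005,-0.022,0,0,0],[0,-0.1,-0.01,-0.022,0,0,0],[0,-0.107,-0.01,-0.022,0,0,0],[0,-0.107,-0.01,-0.022,0,0,0],[0,-0.107,-0.01,-0.01,0,0,0],[0,-0.107,-0.01,-0.004,0,0,0],[0,-0.107,-0.01,0,0,0,0],[0,-0.107,-0.01,0.001,0,0,0],[0,-0.107,-0.01,0.001,0,0,0],[0,-0.107,-0.01,0.001,0,0,0]]}}

```text
time_s: 4.45
position: [0.5009, -0.0347, 0.0362]
ee_rot: [2.218, 2.22, 0.004]
ft_force: [-1.6, -0.4, 14.8]
width: 0.006
```

```bash
python3 - <<'E'
from h import *
cv2.imwrite("pics/w2.png",manip.snapshot("wrist"))
im=manip.snapshot("side");cv2.imwrite("pics/s2.png",cv2.resize(im[180:260,300:400],None,fx=6,fy=6))
# holder location from the early pictures
P=manip.camera_params("scene");im=cv2.imread("pics/scene0.png");cv2.imwrite("pics/c4.png",cv2.resize(im[230:370,110:310],None,fx=4,fy=4))
P2=manip.camera_params("side")
im=cv2.imread("pics/side0.png");cv2.imwrite("pics/c5.png",cv2.resize(im[120:200,270:430],None,fx=5,fy=5))
E
```

```text
(no output)
```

View pics/s2.png

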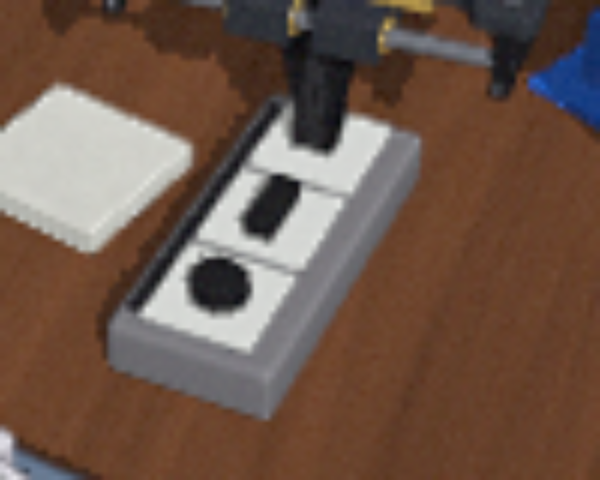

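View pics/c4.png

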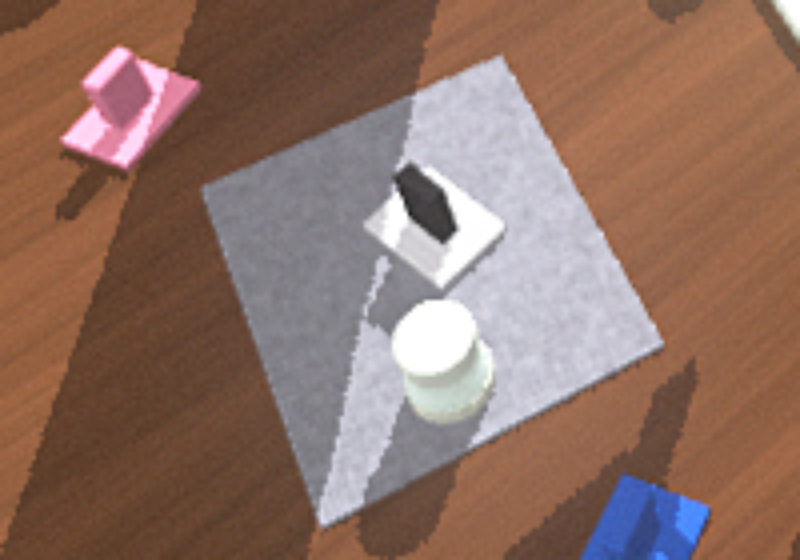

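View pics/c5.png

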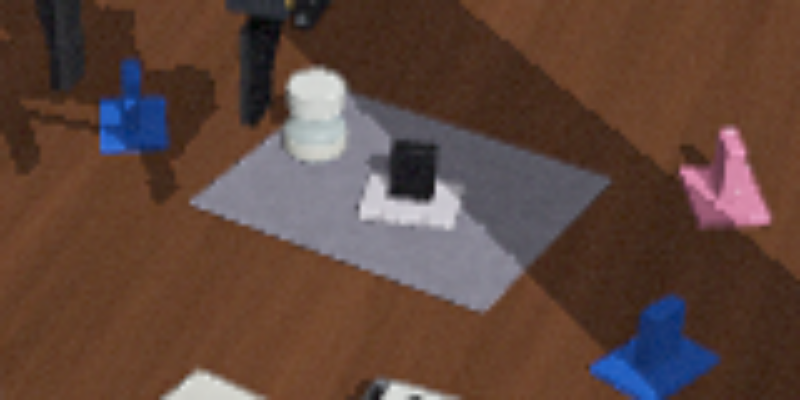

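The side view confirms the square key is under the fingers, with bar and round up. Candidates in the scene view: blue (215,213), blue (268,368), pink (143,257), and aluminium with black tab (218,285) on the grey mat. The last is the holder, and the crop confirms it.

```bash
python3 - <<'E'
from h import *
P=manip.camera_params("scene");f=lambda u,v,z:onplane(P,110+u/4,230+v/4,z)
A,B,C=f(363,225,.009),f(443,288,.009),f(505,228,.009)
print(A,B,C,np.linalg.norm(A-B),np.linalg.norm(B-C),'mid',(A+C)/2)
for a,b in((A,B),(B,C)): print(np.degrees(np.arctan2((b-a)[1],(b-a)[0])))
# tab top ends: upper face
print('tab',f(397,175,.047),f(455,228,.047),f(413,165,.047))
P=manip.camera_params("side");g=lambda u,v,z:onplane(P,270+u/5,120+v/5,z)
a,b=g(358,218,.009),g(450,228,.009);print('side',a,b,np.degrees(np.arctan2((b-a)[1],(b-a)[0])),np.linalg.norm(a-b))
print('tabtop',g(391,143,.047),g(438,143,.047))
print('jar',g(317,80,.051))
E
```

```text
[ 0.552035  -0.2967882  0.009    ] [ 0.61133452 -0.28804098  0.009     ] [ 0.60479979 -0.24625729  0.009     ] 0.059941197598648036 0.04229159799190204 mid [ 0.5784174  -0.27152275  0.009     ]
8.391144125098782
98.88873140638186
tab [ 0.56624347 -0.27613317  0.047     ] [ 0.61205106 -0.27294254  0.047     ] [ 0.56679486 -0.26721353  0.047     ]
side [ 0.59527209 -0.23496086  0.009     ] [ 0.53927696 -0.24374564  0.009     ] -171.08384817238377 0.056680036442779566
tabtop [ 0.58519158 -0.26571865  0.047     ] [ 0.55820776 -0.27551199  0.047     ]
jar [ 0.65021122 -0.31544127  0.051     ]
```

Call:
{"method": "move_arm", "body": {"commands": [[0,0,0,-0.02,0,0,0],[0,0,0,-0.06,0,0,0],[0.5,-0.04,0.02,-0.1,0,0,-0.15],[0.5,-0.08,0.03,-0.12,0,0,-0.3],[0.5,-0.12,0.04,-0.12,0,0,-0.45],[0.5,-0.16,0.05,-0.12,0,0,-0.6],[0.5,-0.2,0.06,-0.12,0,0,-0.75],[0.5,-0.236,0.077,-0.12,0,0,-0.9],[0.5,-0.236,0.077,-0.12,0,0,-1.05],[0.5,-0.236,0.077,-0.12,0,0,-1.2],[0.5,-0.236,0.077,-0.12,0,0,-1.35],[0.5,-0.236,0.077,-0.12,0,0,-1.5],[0.5,-0.236,0.077,-0.12,0,0,-1.65],[0.5,-0.236,0.077,-0.12,0,0,-1.72],[0.5,-0.236,0.077,-0.12,0,0,-1.72],[0.5,-0.236,0.077,-0.12,0,0,-1.72]]}}

```text
time_s: 6.15
position: [0.5777, -0.2693, 0.1559]
ee_rot: [-0.235, 3.13, 0.0]
ft_force: [0.5, 0.1, 0.3]
width: 0.503
```

```bash
python3 - <<'E'
from h import *
from scipy.spatial.transform import Rotation as R
s=manip.state();print(s['joint_positions'].round(2),R.from_rotvec(s['ee_rot']).as_matrix().round(3))
P=manip.camera_params("wrist");im=manip.snapshot("wrist");cv2.imwrite("pics/w3.png",im)
np.save('w3.npy',P)
cv2.imwrite("pics/s3.png",manip.snapshot("scene"))
cv2.imwrite("pics/d3.png",manip.snapshot("side"))
E
```

```text
[-0.61  0.62  1.46  0.    1.06 -2.33] [[-0.989 -0.15   0.003]
 [-0.15   0.989  0.   ]
 [-0.003 -0.    -1.   ]]
```

View pics/w3.png

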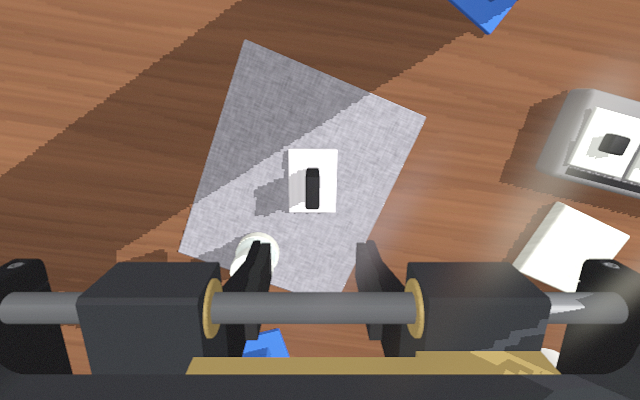

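View pics/s3.png

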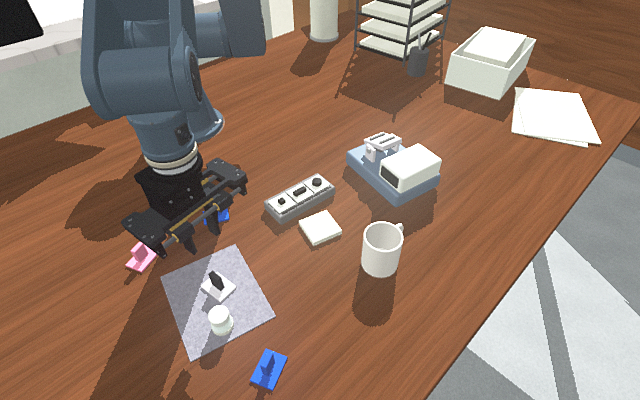

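```bash
python3 - <<'E'
from h import *
P=np.load('w3.npy',allow_pickle=True).item();im=cv2.imread("pics/w3.png")
print(P['pose'].round(3))
roi=im[130:225,270:350]
print('proj of TCP', proj(P,np.array([.5777,-.2693,.1559])))
m=(roi.min(2)>215).astype(np.uint8); d=(roi.max(2)<50).astype(np.uint8)
m|=d; m=cv2.morphologyEx(m,cv2.MORPH_CLOSE,np.ones((5,5)))
n,l,s,c=cv2.connectedComponentsWithStats(m);i=1+s[1:,4].argmax()
r=cv2.minAreaRect(np.argwhere(l==i)[:,::-1].astype(np.float32));bx=cv2.boxPoints(r)+[270,130]
w=np.array([onplane(P,*p,.009) for p in bx]);print(r,w.round(4),w.mean(0), np.linalg.norm(w[0]-w[1]),np.linalg.norm(w[1]-w[2]))
for k in range(2):
    e=w[k+1]-w[k];print(np.degrees(np.arctan2(e[1],e[0])))
n,l,s,c=cv2.connectedComponentsWithStats(d);i=1+s[1:,4].argmax();print(s[i]+[270,130,0,0,0])
S=manip.camera_params("side");C=manip.camera_params("scene")
cv2.imwrite("pics/c6.png",cv2.resize(roi,None,fx=6,fy=6))
a=cv2.imread("pics/s3.png")[120:210,335:450];cv2.imwrite("pics/c7.png",cv2.resize(a,None,fx=6,fy=6,interpolation=cv2.INTER_CUBIC))
a=cv2.imread("pics/d3.png")[205:330,205:335];cv2.imwrite("pics/c8.png",cv2.resize(a,None,fx=6,fy=4.8,interpolation=cv2.INTER_CUBIC))
E
```

```text
[[-0.15  -0.942 -0.299  0.496]
 [ 0.989 -0.143 -0.046 -0.282]
 [ 0.    -0.303  0.953  0.318]
 [ 0.     0.     0.     1.   ]]
proj of TCP (np.float64(313.285831131639), np.float64(258.16530564132165))
((42.5, 50.5), (63.0, 49.0), 90.0) [[ 0.5485 -0.2965  0.009 ]
 [ 0.5419 -0.2532  0.009 ]
 [ 0.6006 -0.2431  0.009 ]
 [ 0.6076 -0.2888  0.009 ]] [ 0.57465008 -0.27038608  0.009     ] 0.04370458052741426 0.05958361090486782
98.65078295109042
9.846054934810267
[306 169  13  40 125]
```

View pics/c6.png

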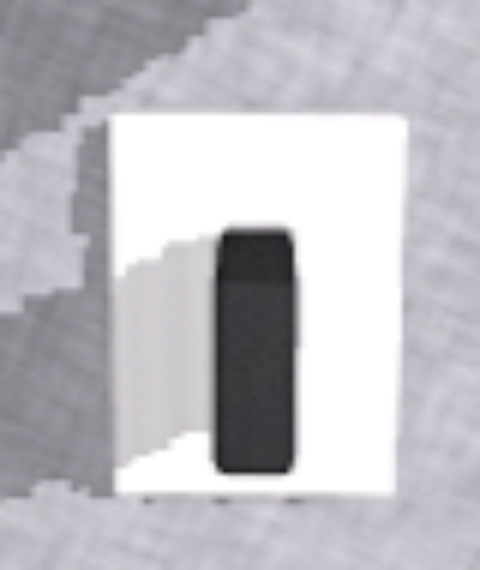

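View pics/c7.png

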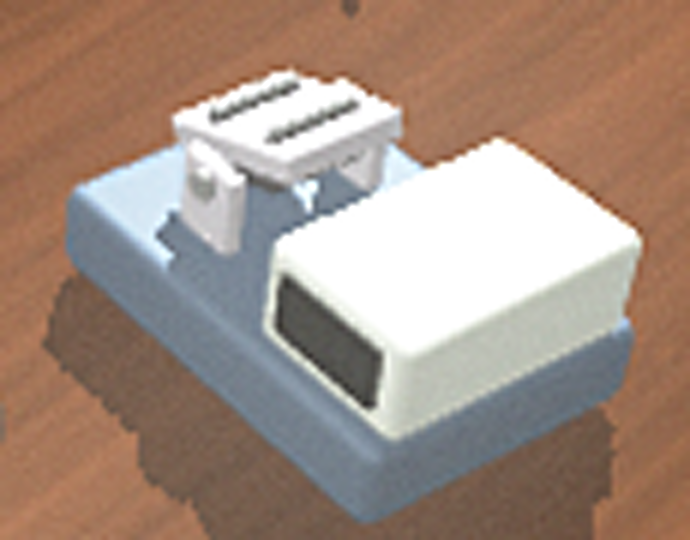

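View pics/c8.png

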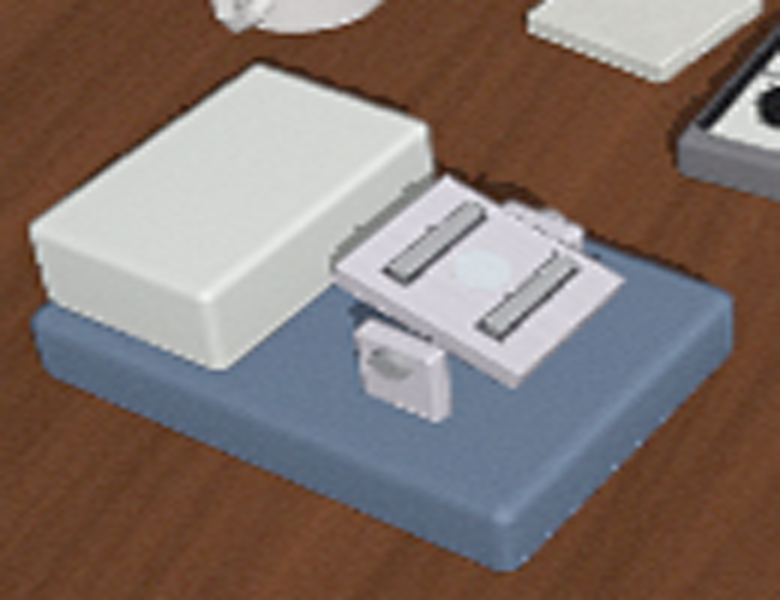

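Call:
{"method": "move_arm", "body": {"commands": [[0.5,0,-0.001,0.04,0,0,0],[0.5,0.001,-0.001,0.08,0,0,0],[0.5,0.001,-0.001,0.11,0,0,0],[0.5,0.001,-0.001,0.13,0,0,0],[0.5,0.001,-0.001,0.14,0,0,0],[0.5,0.001,-0.001,0.14,0,0,0],[0.5,0.001,-0.001,0.14,0,0,0]]}}

```text
time_s: 7.0
position: [0.5781, -0.2716, 0.0172]
ee_rot: [-0.235, 3.128, -0.003]
ft_force: [0.0, 0.0, 0.1]
width: 0.502
```

Call:
{"method": "move_arm", "body": {"commands": [[0.1,0,0,0,0,0,0],[0.1,0,0,0,0,0,0],[0,0,0,0,0,0,0],[0,0,0,0,0,0,0],[0,0,0,0,0,0,0],[0,0,0,0,0,0,0],[0,0,0,0,0,0,0],[0,0,0,0,0,0,0]], "newtons": 40}}

```text
time_s: 7.8
position: [0.578, -0.2715, 0.0175]
ee_rot: [-0.235, 3.128, -0.002]
ft_force: [-0.8, 0.4, 4.7]
width: 0.131
```

Call:
{"method": "move_arm", "body": {"commands": [[0,0,0,-0.02,0,0,0],[0,0,0,-0.06,0,0,0],[0,0,0,-0.1,0,0,0],[0,0,0,-0.15,0,0,0],[0,0,0,-0.18,0,0,0],[0,0,0,-0.18,0,0,0],[0,0,0,-0.18,0,0,0]]}}

```text
time_s: 8.5
position: [0.577, -0.2713, 0.1976]
ee_rot: [-0.235, 3.128, -0.003]
ft_force: [0.0, 0.5, -1.4]
width: 0.136
```

```bash
python3 - <<'E'
from h import *
print(manip.state()['width'])
cv2.imwrite("pics/w4.png",manip.snapshot("wrist"))
S=manip.camera_params("side");C=manip.camera_params("scene")
sc=dict(FR=(173,118),FL=(290,70),BL=(403,110),BR=(292,152))
si=dict(FR=(625,280),FL=(515,380),BL=(332,262),BR=(445,175))
W={}
for k in sc:
    u,v=sc[k];a=(335+u/6,120+v/6);u,v=si[k];b=(205+u/6,205+v/4.8)
    X=tri([(C,*a),(S,*b)]);W[k]=X
    print(k,X.round(4),np.subtract(proj(C,X),a).round(1),np.subtract(proj(S,X),b).round(1))
xd=(W['BL']+W['BR']-W['FL']-W['FR'])/2;yd=(W['BL']+W['FL']-W['BR']-W['FR'])/2
n=np.cross(xd,yd);n/=np.linalg.norm(n)
c=sum(W.values())/4
print(c,np.linalg.norm(xd),np.linalg.norm(yd),n,'tilt',np.degrees(np.arccos(n[2])),'yaw y',np.degrees(np.arctan2(yd[1],yd[0]))-90, 'yaw n',np.degrees(np.arctan2(-n[1],-n[0])))
E
```

```text
0.13604519243642027
FR [0.5137 0.2439 0.0786] [-0.8 -0.2] [-1.   0.3]
FL [0.5275 0.3089 0.0789] [-0.8 -0.2] [-1.1  0.2]
BL [0.6018 0.2899 0.1037] [-0.7 -0.1] [-0.9  0.1]
BR [0.5875 0.2309 0.1055] [-1.1 -0.2] [-1.2  0.2]
[0.55762808 0.26837237 0.09166388] 0.07998943392224252 0.06355679996689549 [-0.31278346  0.08137561  0.94633214] tilt 18.856299995726957 yaw y -12.770842863852906 yaw n -14.583123279537524
```

View pics/w4.png

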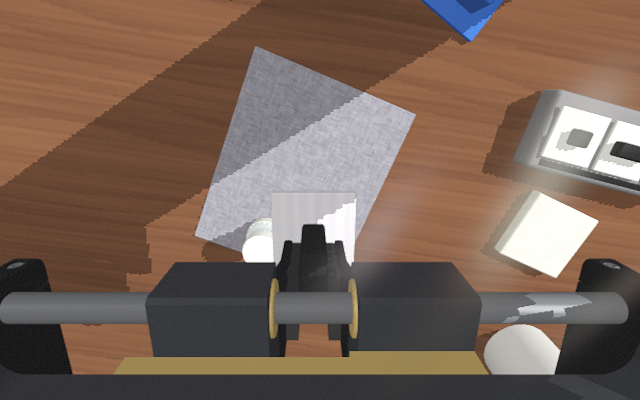

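```bash
cat >> h.py <<'E'
from scipy.spatial.transform import Rotation as R
def stage(th,psi):
    xr=np.array([np.cos(psi),np.sin(psi),0]);y=np.array([-np.sin(psi),np.cos(psi),0]);z=np.array([0,0,1.])
    x=np.cos(th)*xr+np.sin(th)*z; n=np.cos(th)*z-np.sin(th)*xr
    return np.c_[x,y,n]
def toolrot(F): return np.c_[-F[:,0],F[:,1],-F[:,2]]
def rel(p,Rt):
    s=manip.state();R0=R.from_rotvec(s['ee_rot'])
    return R0.inv().apply(p-s['position']),(R0.inv()*R.from_matrix(Rt)).as_rotvec()
E
python3 - <<'E'
from h import *
P=manip.camera_params("wrist");s=manip.state();R0=R.from_rotvec(s['ee_rot'])
for x,y in((.030,-.022),(.030,.022)):
  for dx in (0,.0015): print(proj(P,s['position']+R0.apply([x+dx,y,.0083])))
for th in (19,):
  F=stage(np.radians(th),np.radians(-12.5));T=toolrot(F)
  c=np.array([.5575,.2685,.093])
  for h in (.10,):
    print(rel(c+F[:,2]*(h-.0143),T), c+F[:,2]*(h-.0143))
E
```

```text
(np.float64(270.6546231806404), np.float64(197.97131921490208))
(np.float64(270.5502876918294), np.float64(195.17707014807505))
(np.float64(356.141026083014), np.float64(198.0371687212949))
(np.float64(356.25217776842624), np.float64(195.24340174906783))
(array([-0.03592628,  0.54605909,  0.02213685]), array([ 0.06139704, -0.32510625,  0.36455003])) [0.53026018 0.27453892 0.17403094]
```

Call:
{"method": "move_arm", "body": {"commands": [[0,0,0.03,-0.03,0,0,0],[0,-0.005,0.08,-0.05,0,0,0],[0,-0.01,0.13,-0.05,0.01,-0.04,0.04],[0,-0.015,0.18,-0.05,0.01,-0.08,0.08],[0,-0.02,0.23,-0.05,0.02,-0.12,0.12],[0,-0.022,0.28,-0.05,0.03,-0.16,0.16],[0,-0.025,0.33,-0.05,0.035,-0.2,0.22],[0,-0.03,0.38,-0.05,0.045,-0.24,0.27],[0,-0.033,0.43,-0.04,0.05,-0.28,0.32],[0,-0.036,0.48,-0.03,0.061,-0.325,0.365],[0,-0.036,0.52,-0.02,0.061,-0.325,0.365],[0,-0.036,0.546,0,0.061,-0.325,0.365],[0,-0.036,0.546,0,0.061,-0.325,0.365],[0,-0.036,0.546,0,0.061,-0.325,0.365],[0,-0.036,0.546,0,0.061,-0.325,0.365]]}}

```text
time_s: 10.05
position: [0.5302, 0.2733, 0.1954]
ee_rot: [0.308, 2.796, -0.053]
ft_force: [-0.4, -1.6, -0.6]
width: 0.136
```

```bash
python3 - <<'E'
from h import *
s=manip.state();print(s['joint_positions'].round(2),s['width'],s['ft_force'],s['wrist_torque'])
P=manip.camera_params("wrist");np.save('w5.npy',P);cv2.imwrite("pics/w5.png",manip.snapshot("wrist"))
cv2.imwrite("pics/d5.png",manip.snapshot("side"))
cv2.imwrite("pics/s5.png",manip.snapshot("scene"))
E
```

```text
[ 0.38  0.45  1.73 -0.29  0.71 -0.77] 0.13598321545390304 [-0.37874272 -1.55485106 -0.58521582] [0.10107709 0.21085937 0.01146881]
```

View pics/w5.png

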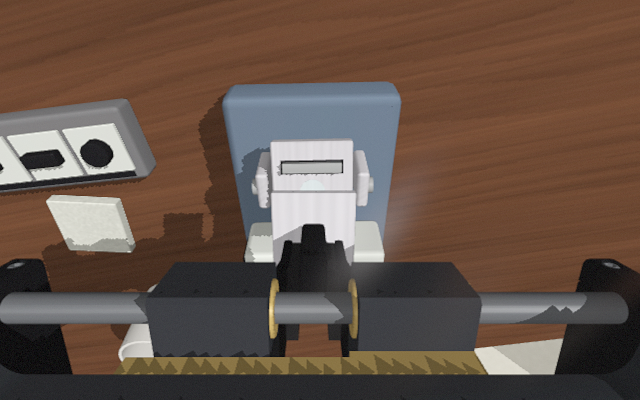

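View pics/d5.png

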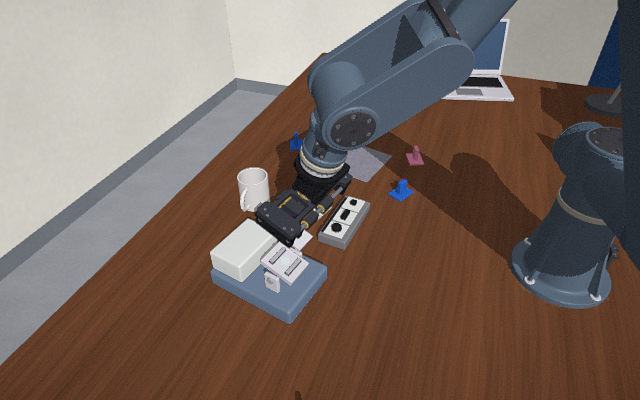

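View pics/s5.png

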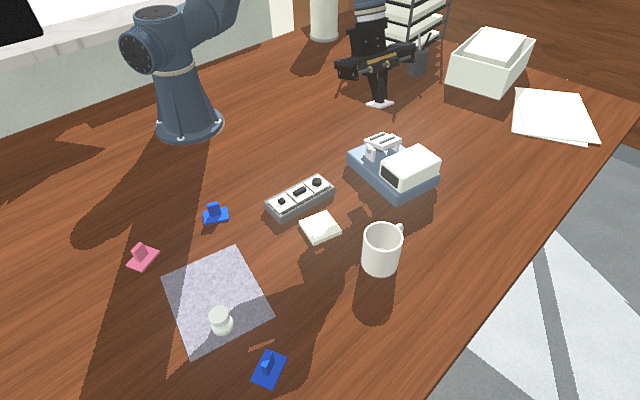

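```bash
python3 - <<'E'
from h import *
im=cv2.imread("pics/w5.png")[125:245,240:390];cv2.imwrite("pics/c9.png",cv2.resize(im,None,fx=5,fy=5,interpolation=cv2.INTER_CUBIC))
E
```

```text
(no output)
```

View pics/c9.png

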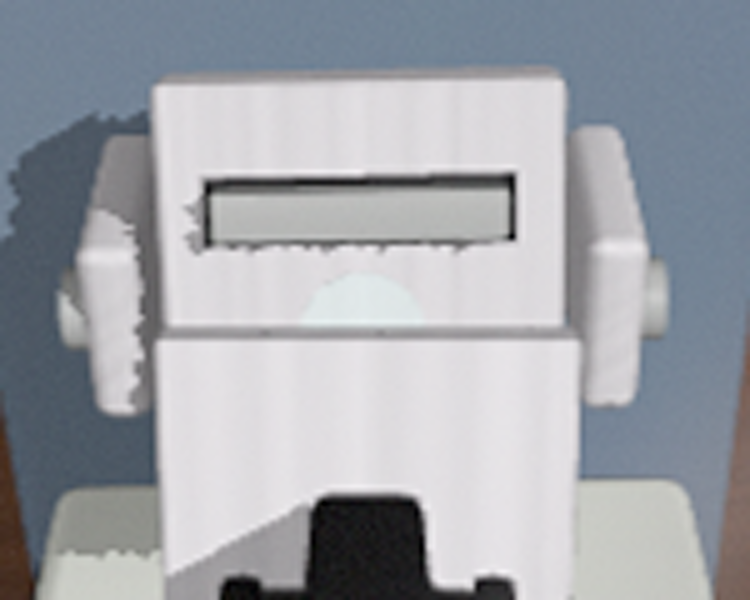

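```bash
python3 - <<'E'
from h import *
S=manip.camera_params("side");C=manip.camera_params("scene");W=np.load('w5.npy',allow_pickle=True).item()
s=manip.state();print(s['position'],s['ee_rot'])
sc=dict(FR=(173,118),FL=(290,70),BL=(403,110),BR=(292,152))
si=dict(FR=(625,280),FL=(515,380),BL=(332,262),BR=(445,175))
wr=dict(FR=(270.8,141.5),FL=(352.8,140.5))
for k in wr:
    u,v=sc[k];a=(335+u/6,120+v/6);u,v=si[k];b=(205+u/6,205+v/4.8)
    X=tri([(C,*a),(S,*b),(W,*wr[k])]);X0=tri([(C,*a),(S,*b)])
    print(k,X.round(4),np.subtract(proj(C,X),a).round(1),np.subtract(proj(S,X),b).round(1),np.subtract(proj(W,X),wr[k]).round(1),'2view in wrist',np.round(proj(W,X0),1))
    for Z in(W,): print(onplane(Z,*wr[k],.081).round(4))
# frame
F=stage(np.radians(19),np.radians(-12.5));c=np.array([.5575,.2685,.093])
for nm,p in [('front edge mid',c-F[:,0]*.04),('strip',c-.02*F[:,0]+.006*F[:,2])]:print(nm,np.round(proj(W,p),1))
R0=R.from_rotvec(s['ee_rot']); 
print('tool in face', F.T@(s['position']-c), F.T@R0.as_matrix())
for dz in(.0083,):
  for dx in(0,.003):print('plate corner',proj(W,s['position']+R0.apply([.03+dx,-.022,dz])),proj(W,s['position']+R0.apply([.03+dx,.022,dz])))
E
```

```text
[0.53094717 0.2731481  0.19665433] [ 0.30971791  2.79389688 -0.0508945 ]
FR [0.5144 0.2435 0.079 ] [-0.7 -0.2] [-1.2 -0.1] [ 0.  -1.3] 2view in wrist [271.2 139.1]
[0.5145 0.2436 0.081 ]
FL [0.5281 0.307  0.0789] [-1.1  0.2] [-1.  -0.5] [ 2.4 -0.7] 2view in wrist [357.4 138.7]
[0.5273 0.3051 0.081 ]
front edge mid [314.6 139.5]
strip [314.6 166.7]
tool in face [ 0.00828425 -0.00120916  0.10677447] [[-9.99996468e-01  2.61607851e-03  4.69640233e-04]
 [ 2.61600415e-03  9.99996566e-01 -1.58866273e-04]
 [-4.70054227e-04 -1.57637131e-04 -9.99999877e-01]]
plate corner (np.float64(270.0720974725682), np.float64(200.32450414862893)) (np.float64(355.93715448074386), np.float64(200.5455239834286))
plate corner (np.float64(269.8696094279003), np.float64(194.70592809899455)) (np.float64(356.16777211039005), np.float64(194.92793254831872))
```

Call:
{"method": "move_arm", "body": {"commands": [[0,0.004,-0.0005,0.03,0,0,0],[0,0.004,-0.0005,0.06,0,0,0],[0,0.004,-0.0005,0.07,0,0,0],[0,0.004,-0.0005,0.07,0,0,0],[0,0.004,-0.0005,0.07,0,0,0]]}}

```text
time_s: 10.7
position: [0.55, 0.2683, 0.1301]
ee_rot: [0.311, 2.793, -0.05]
ft_force: [0.2, 0.7, -1.0]
width: 0.137
```

```bash
cat > look.py <<'E'
from h import *
import sys
t=sys.argv[1]
F=stage(np.radians(19),np.radians(-12.5));c=np.array([.5575,.2685,.093])
s=manip.state();R0=R.from_rotvec(s['ee_rot'])
print('tool in face',(F.T@(s['position']-c)).round(4),'rot err',R.from_matrix(toolrot(F).T@R0.as_matrix()).as_rotvec().round(4),'f face',(F.T@s['ft_force']).round(2),'torque tool',R0.inv().apply(s['wrist_torque']).round(3))
if t!='-':
  P=manip.camera_params("wrist");np.save(f'{t}.npy',P);a=manip.snapshot("wrist")[125:245,240:390]
  b=manip.snapshot("side")[215:305,240:350]
  cv2.imwrite(f"pics/{t}.png",np.vstack([cv2.resize(a,(600,290)),cv2.resize(b,(600,300))]) )
  d=manip.snapshot("scene")[110:170,340:430];cv2.imwrite(f"pics/{t}s.png",cv2.resize(d,(720,480)))
E
python3 look.py a1
```

```text
tool in face [ 0.0052 -0.0018  0.0374] rot err [-0.0002 -0.0015  0.0035] f face [-0.26  0.77 -0.93] torque tool [-0.105  0.203  0.031]
```

View pics/a1.png

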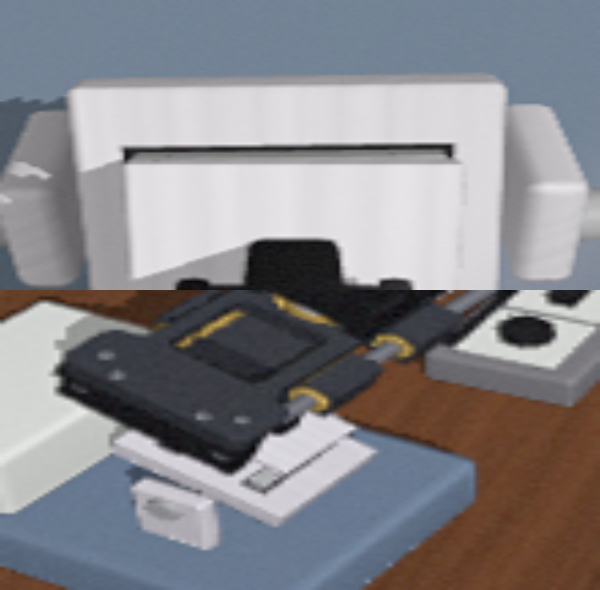

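View pics/a1s.png

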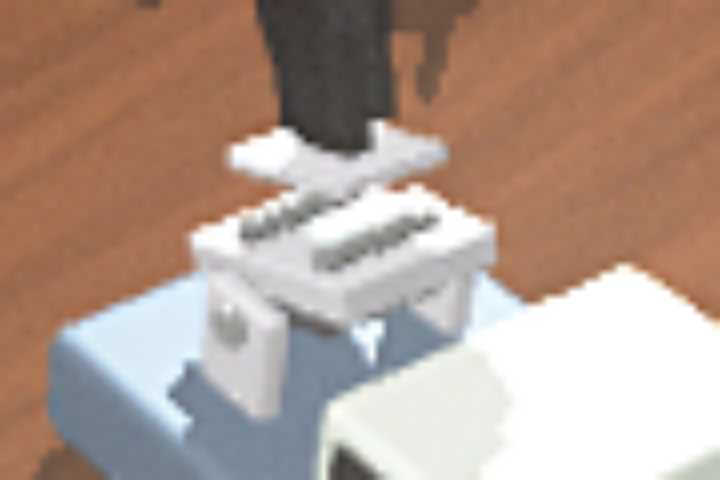

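Call:
{"method": "move_arm", "body": {"commands": [[0,0.001,-0.001,0.007,0,0,0],[0,0.001,-0.001,0.012,0,0,0],[0,0.001,-0.001,0.014,0,0,0],[0,0.001,-0.001,0.014,0,0,0],[0,0.001,-0.001,0.014,0,0,0]]}}

```text
time_s: 11.35
position: [0.5533, 0.2672, 0.117]
ee_rot: [0.31, 2.792, -0.049]
ft_force: [-1.1, 0.6, -0.3]
width: 0.132
```

```bash
python3 look.py a2;for i in 1 2 3; do python3 look.py -; done
```

```text
tool in face [ 0.0042 -0.0022  0.0239] rot err [-0.0011 -0.0023  0.0028] f face [-1.21  0.3   0.11] torque tool [-0.088  0.18   0.032]
tool in face [ 0.0043 -0.0022  0.0241] rot err [-0.0013 -0.0027  0.0029] f face [-0.48  0.39 -0.8 ] torque tool [-0.13   0.241 -0.005]
tool in face [ 0.0043 -0.0022  0.0241] rot err [-0.0013 -0.0027  0.0029] f face [-0.48  0.39 -0.8 ] torque tool [-0.13   0.241 -0.005]
tool in face [ 0.0043 -0.0022  0.0241] rot err [-0.0013 -0.0027  0.0029] f face [-0.48  0.39 -0.8 ] torque tool [-0.13   0.241 -0.005]
```

View pics/a2.png

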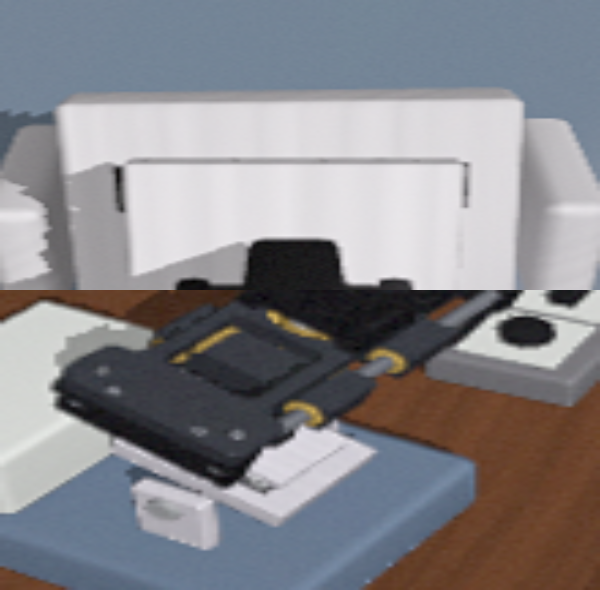

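View pics/a2s.png

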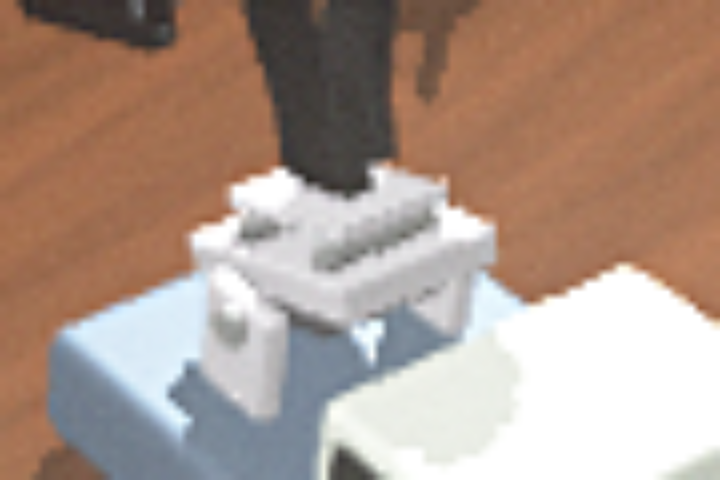

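Call:
{"method": "move_arm", "body": {"commands": [[0,0,0,0.003,0,0,0],[0,0,0,0.004,0,0,0],[0,0,0,0.004,0,0,0],[0,0,0,0.004,0,0,0],[0,0,0,0.004,0,0,0]]}}

```text
time_s: 12.0
position: [0.5549, 0.2671, 0.1137]
ee_rot: [0.309, 2.791, -0.049]
ft_force: [-0.2, 0.2, 1.2]
width: 0.131
```

```bash
python3 look.py -
```

```text
tool in face [ 0.0046 -0.0019  0.0203] rot err [-0.0018 -0.0033  0.0029] f face [0.22 0.16 1.23] torque tool [-0.176  0.18   0.027]
```

Call:
{"method": "move_arm", "body": {"commands": [[0,0,0,0.001,0,0,0],[0,0,0,0.002,0,0,0],[0,0,0,0.002,0,0,0],[0,0,0,0.002,0,0,0]]}}

```text
time_s: 12.4
position: [0.5554, 0.267, 0.1119]
ee_rot: [0.309, 2.791, -0.048]
ft_force: [-1.6, -0.2, 2.8]
width: 0.134
```

```bash
python3 look.py -
```

```text
tool in face [ 0.0046 -0.0019  0.0184] rot err [-0.0018 -0.0033  0.0029] f face [-0.54 -0.55  3.2 ] torque tool [-0.226  0.337  0.046]
```

Call:
{"method": "move_arm", "body": {"commands": [[0,0,0,0.001,0,0,0],[0,0,0,0.002,0,0,0],[0,0,0,0.002,0,0,0],[0,0,0,0.002,0,0,0]]}}

```text
time_s: 12.8
position: [0.556, 0.2668, 0.11]
ee_rot: [0.309, 2.791, -0.049]
ft_force: [-2.3, -0.1, 3.8]
width: 0.137
```

```bash
python3 look.py a3; python3 look.py -
```

```text
tool in face [ 0.0045 -0.0019  0.0164] rot err [-0.0018 -0.0032  0.0029] f face [-0.83 -0.59  4.36] torque tool [-0.181  0.31   0.048]
tool in face [ 0.0046 -0.0019  0.0165] rot err [-0.0018 -0.0033  0.0029] f face [-0.69  0.02  3.92] torque tool [-0.173  0.363  0.027]
```

View pics/a3.png

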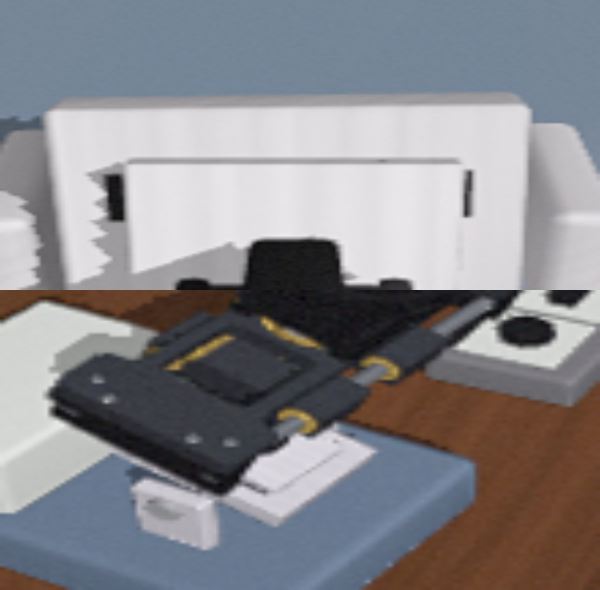

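View pics/a3s.png

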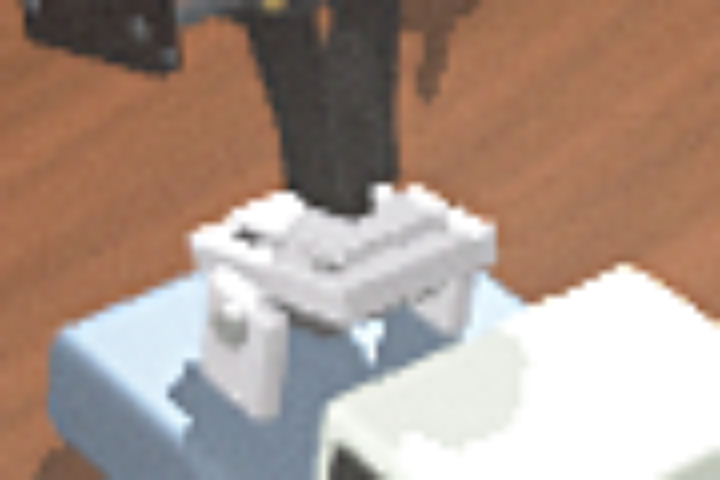

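```bash
cat > avg.py <<'E'
from h import *
F=stage(np.radians(19),np.radians(-12.5));c=np.array([.5575,.2685,.093])
f=[];t=[];p=[];e=[]
for i in range(14):
    manip.snapshot("side");s=manip.state();R0=R.from_rotvec(s['ee_rot'])
    f.append(F.T@s['ft_force']);t.append(R0.inv().apply(s['wrist_torque']));p.append(F.T@(s['position']-c));e.append(R.from_matrix(toolrot(F).T@R0.as_matrix()).as_rotvec())
for n,a in zip(('f','t','p','e'),(f,t,p,e)): print(n,np.mean(a,0).round(4),'+-',(np.std(a,0)/14**.5).round(4))
print(s['time_s'],s['width'])
E
python3 avg.py
```

```text
f [-0.7765 -0.0927  4.9479] +- [0.079  0.1715 0.118 ]
t [-0.1712  0.3757  0.0331] +- [0.0063 0.0098 0.0046]
p [ 0.0046 -0.0019  0.0164] +- [0. 0. 0.]
e [-0.0018 -0.0033  0.0029] +- [0. 0. 0.]
13.65 0.13760547123597539
```

Call:
{"method": "move_arm", "body": {"commands": [[0,0,0,0.001,0,0,0],[0,0,0,0.0015,0,0,0],[0,0,0,0.0015,0,0,0],[0,0,0,0.0015,0,0,0]]}}

```text
time_s: 14.05
position: [0.5563, 0.2668, 0.1096]
ee_rot: [0.309, 2.79, -0.048]
ft_force: [-5.5, 0.2, 12.2]
width: 0.135
```

```bash
python3 avg.py
```

```text
f [-1.514  -0.8132 13.0584] +- [0.1337 0.0899 0.1209]
t [-0.0563  0.7231  0.0346] +- [0.0067 0.009  0.0056]
p [ 0.0047 -0.0019  0.016 ] +- [0. 0. 0.]
e [-0.0018 -0.0038  0.0031] +- [0. 0. 0.]
14.75 0.13389187406378517
```

Contact is at the down-slope edge (My rose with force), so I ease the tilt while keeping a light press.

Call:
{"method": "move_arm", "body": {"commands": [[0,0,0,0.0005,0,0.01,0],[0,0,0,0.0008,0,0.015,0],[0,0,0,0.0008,0,0.015,0],[0,0,0,0.0008,0,0.015,0]]}}

```text
time_s: 15.15
position: [0.5565, 0.2667, 0.1094]
ee_rot: [0.311, 2.805, -0.046]
ft_force: [-4.3, -0.1, 8.4]
width: 0.134
```

```bash
python3 avg.py
```

```text
f [-0.7755 -0.7902  8.7843] +- [0.1083 0.1073 0.1569]
t [-0.1145  0.5137  0.0218] +- [0.0065 0.0098 0.0062]
p [ 0.0048 -0.002   0.0156] +- [0. 0. 0.]
e [-0.0019  0.0109  0.0031] +- [0. 0. 0.]
15.85 0.1339152984295813
```

Call:
{"method": "move_arm", "body": {"commands": [[0,0,0,0.0005,0,0.01,0],[0,0,0,0.0008,0,0.015,0],[0,0,0,0.0008,0,0.015,0],[0,0,0,0.0008,0,0.015,0]]}}

```text
time_s: 16.25
position: [0.5566, 0.2667, 0.1095]
ee_rot: [0.313, 2.819, -0.044]
ft_force: [-5.3, 0.6, 10.6]
width: 0.136
```

```bash
python3 avg.py
```

```text
f [-1.5211 -0.8137 11.3639] +- [0.1581 0.1043 0.0981]
t [-0.0685  0.4153  0.0233] +- [0.0055 0.0067 0.0091]
p [ 0.0049 -0.0019  0.0157] +- [0. 0. 0.]
e [-0.002   0.0254  0.0029] +- [0. 0. 0.]
16.95 0.13085599768408615
```

Call:
{"method": "move_arm", "body": {"commands": [[0,0,0,0.0008,0,-0.004,0],[0,0,0,0.001,0,-0.004,0],[0,0,0,0.001,0,-0.004,0],[0,0,0,0.001,0,-0.004,0]]}}

```text
time_s: 17.35
position: [0.5566, 0.2667, 0.1093]
ee_rot: [0.312, 2.815, -0.045]
ft_force: [-6.0, 0.4, 9.9]
width: 0.132
```

```bash
python3 avg.py; python3 look.py a4
```

```text
f [-2.0242 -0.8919 11.8744] +- [0.165  0.1031 0.1605]
t [-0.0551  0.4611  0.0206] +- [0.0094 0.0094 0.0062]
p [ 0.0048 -0.0019  0.0156] +- [0. 0. 0.]
e [-0.002   0.021   0.0028] +- [0. 0. 0.]
18.05 0.13012674571529956
tool in face [ 0.0048 -0.0019  0.0156] rot err [-0.002   0.021   0.0028] f face [-2.71 -0.83 10.76] torque tool [-0.115  0.481  0.01 ]
```

View pics/a4.png

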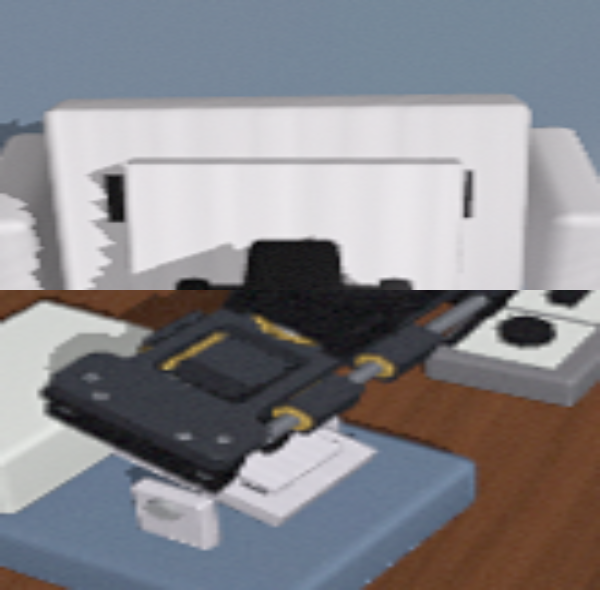

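View pics/a4s.png

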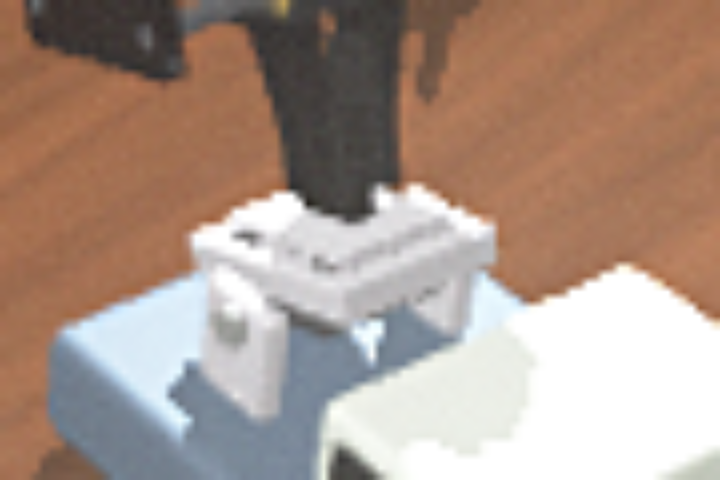

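The plate lies flush, with no strip steel showing. It is about 1 mm off the slot's centre, and the front edge gap is roughly equal left to right. The force is steady near 12 N. I'm handing it in.

```bash
python3 -c "
from bench import manip
print(manip.job_done())"
```

```text
the job is handed in; nothing more can be done
None
```

I pressed the long bar, round and small square keys in that order. Each one bottomed out at 11–15 N, past the 4.8 N full-travel force, and I released each before the next. I then picked up the aluminium holder by its black tab and handed in while gripping it and holding it pressed on the stage, at about 18 s.

- **Slope:** the images gave about 19°. By touch the down-slope edge was bearing first, so I eased the tilt by about 0.025 rad until the moment was roughly balanced. That puts the slope near 18°.
- **Last checks:** the push read about 12 N and was steady. The jaw was still held open on the tab at 0.130. The last pictures showed the plate flush and square with the strips covered, about 1 mm off centre sideways.
- **Less certain:** I estimated the up-slope position from the wrist view at 0.5–1.5 mm off centre. A small sideways friction load of about 2 N along the slope remained. I could only infer strip travel from force and depth. I did not re-measure the jar, notepad and mug at the end, and I did not notice the arm touching any of them.

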